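Wedge up the slat in the taper jig

ROBOT

A 6-joint arm with a two-finger parallel gripper is mounted at the origin on a cart in front of the work surface, level with it; the furniture and walls round the work are solid. World frame = base frame: x ahead of the robot, y to its left, z up, the work surface at z = 0. Lengths are in mm, angles in rad, forces in N, time in s.
With the tool pointing down it reaches from about 275 to 825 mm from the base axis. Payload 5.2 kg.
Tool frame: the origin (TCP) lies at the very end of the fingers, on their centre line; the grasp point (between the pads) lies 19 mm behind it; z points along the fingers, y is the line along which they close (so a half turn about z gives the same grasp; the last joint's range is limited). The gripper opens to 93 mm and grips with 3 to 60 N. Pads are 15 mm wide; open, the fingers measure 128 mm over their backs; the gripper's body (75 mm by 188 mm) begins 65 mm behind the grasp point.
Start: joints at [1.004, 0.259, 1.535, -0, 1.348, -0.203], TCP at [195.684, 514.016, 218.653] pointing down, gripper open.
Joint ranges: [-3.14, 3.14], [-0.91, 2.08], [0.19, 2.58], [-1.22, 4.36], [0.22, 2.71], [-3.12, 3.12]. Speed limits (rad/s): [2.57, 2.57, 3.14, 3.14, 3.14, 3.14].

INTERFACE

Orientations are given as [roll, pitch, yaw] about the fixed x, y, z axes, in that order (R = Rz(yaw) Ry(pitch) Rx(roll)).
In Python, from bench import robot gives the robot as it stands. The module is installed in compiled form; this text tells all that it offers. Calls block until the motion is done:
- robot.move_ptp(position, orientation): joint-space move of the TCP to a pose.
- robot.move_linear(position, ori=None, speed=150, f_stop=None): straight line of the TCP; ori=None keeps the orientation; speed is the mean speed in mm/s. With f_stop (N) it stops when the force on the tool has changed by that much, and returns True; else False.
- robot.move_j(angles): joint-space move.
- robot.move_gripper(opening): opening from 0.0 (shut) to 1.0 (fully open); the grip force is fixed at half the most; returns when the fingers have stopped.
- robot.sleep(seconds).
- robot.inverse_kinematics(position, orientation): joint angles nearest the present ones, or None.
- robot.get_image(name): name is "scene" or "side" or "wrist"; returns a dict with "img" (480x640x3 uint8, blue, green, red), "fovy" (degrees; the focal length in pixels is half the picture's height over the tangent of half this angle, whatever the lens; pixels are square), "cx", "cy" (the principal point, pixels), "eye" and "orientation" of the camera in the world. Camera axes: x right, y down, z forward; pixel columns grow to the right and rows downward; lengths in mm; the calibration is good to about 2 mm. A picture is of the moment at which its call begins. There is no depth.
A pose or a line that the arm cannot do raises robot.MotionError and nothing moves.
- robot.hand_in(): hands the job in; it is judged then, once.
Readings, each from a call of its own:
- robot.current_t(): time.
- robot.current_qpos(): joint angles.
- robot.current_joint_vel(): joint speeds.
- robot.current_joint_efforts(): joint torques, N m.
- robot.current_tcp_pos(): TCP position.
- robot.current_eef_rot(): TCP orientation.
- robot.current_contact_force(): force on the tool from outside, world axes, zero at the start.
- robot.current_ft_torque(): the same for the moment, N m.
- robot.current_gripper_width(): opening from 0.0 (shut) to 1.0 (fully open).
- robot.current_finger_force(): force on a finger pad.
Only numpy, scipy, OpenCV 4.12 (cv2) and the standard library are available. Lean on these libraries where they do the work, as an engineer would, in place of code of your own. Each camera call takes 0.05 s, during which the arm holds its last target. There are 200 camera calls.

TASK

Take the aluminium stop plate out of its wooden rack and slide it edgewise all the way down into the slot at the fence end of the plywood jig, and let go of it. Then slide the orange wedge along the bench top, thin end first, into the notch under the overhanging end of the wooden slat, until the stop plate backs the slat and that end just lifts off the jig: about 4 mm clear, at no time more than a centimetre. Finish while still gripping the wedge in that place, flat on the bench, with the slat resting on it; do not touch the slat with the gripper, and leave the tape measure, ear defenders, tape roll and mallet where they are.

Things in the scene. Friction and masses are not known exactly. Their poses are not given: they have to be found in the camera images.
- jig: Taper jig fixed to the bench: light plywood base 124 mm wide, top 20 mm above the bench, with dark guides. Origin on the bench top; y runs along it from the notch end (-195 mm) to the fence end (+250 mm), x across, z up. Guides beside the slat: x = 47 to 63 mm either side, 34 mm high; blocks at the slot's ends: 44 mm high; fence behind the slot: y = 216 to 250 mm, 50 mm high.
- notch (a point): Middle of the notch's mouth, on the bench top at the jig's x = 0, y = -195 mm; axes as the jig's. The notch is 48 mm wide, 155 mm long from here to +y, between two rails 20 mm high; it has no floor but the bench top.
- slot (a point): Middle of the floor of the stop-plate slot, at the jig's x = 0, y = 209.5 mm, 4 mm above the bench; axes as the jig's. The slot is 94 mm long across the jig (x), 13 mm wide (y), 16 mm deep below the base's top.
- slat: Reddish-brown wooden slat, 88 x 400 x 16 mm, about 0.36 kg (varies), lying loose on the jig base between the guides. Origin: centre of its underside; axes as the jig's, y along it. It overhangs the notch end of the base by 6 to 10 mm and ends 4 to 8 mm short of the slot. Pushed by the wedge it slides until the stop plate holds it; then its notch end rises.
- slat_near (a point): Middle of the slat's lower edge at the notch end (the end that is to be lifted). While the slat lies on the jig it is 20 mm above the bench; the lift is its height in the jig frame minus 20 mm.
- slat_far (a point): Middle of the slat's lower edge at the fence end, which stays down on the base.
- wedge: Loose orange plastic wedge, 34 mm wide, 124 mm long, flat on the bench, about 0.12 kg. Origin: centre of its underside; y along it to the thin end, z up. Thin end y = +62 mm, 8 mm thick; the top slopes up straight to 30 mm at y = -26 mm (1 in 4); then the grip block, y = -26 to -62 mm, 34 mm wide, 52 mm high: grip it across the width (x) from above.
- rack: Brown wooden rack block fixed to the bench, 114 x 62 x 34 mm, with one slot along its x, 90 x 13 mm, 26 mm deep (its floor 8 mm above the bench), that holds the stop plate upright. Origin: centre of its underside, z up.
- stop_plate: Loose aluminium plate with red bands at its top, 86 mm wide (x), 9 mm thick (y), 84 mm high (z), 0.12 kg, standing upright in the rack and sticking out 50 mm above it. Origin: middle of its lower edge; the lower edge is chamfered 2 mm. Grip it across the thickness near its top; either face may look either way in the jig slot.
- tape_measure: Black and green tape measure, 39 x 91 x 66 mm; leave it alone. Origin: centre of its underside.
- ear_defenders: Black and green ear defenders, 173 x 193 x 77 mm; leave them alone. Origin: centre of the underside.
- blue_tape: Roll of blue masking tape, 113 mm across, 35 mm high; leave it alone. Origin: centre of its underside.
- mallet: Wooden mallet, 95 x 264 x 55 mm; leave it alone. Origin: centre of its underside.
Not all that is in view belongs to the job. There is more than one size of the stop_plate; the one meant has the size given above.

How it is judged:
By the outcome, as a careful person would: the job done as asked, in the order asked, and still so for the second after the job is handed in, while the arm keeps its last pose, push and grip.
It also fails if it takes over 64 s, if anything falls off the work surface, if the arm or the gripper's body presses on something with over 40 N, if the wrist force passes 120 N, or if a joint passes its speed limit or range.

## Working session

There is one attempt and no reset: what is moved stays moved. The work goes in short steps, each a Python script; the robot and the scene stay as the last script left them, time stands still between calls to the robot, and variables do not carry over. Pictures are saved under pics/ and viewed, at most 10 in all, crops included, and the job is handed in when it is done.

```bash
mkdir -p pics; cat > h.py <<'E'
import numpy as np, cv2, pickle
from scipy.spatial.transform import Rotation as R
from bench import robot
def snap(cam,name):
    d=robot.get_image(cam); cv2.imwrite(f'pics/{name}.png',d['img']); pickle.dump(d,open(f'pics/{name}.pkl','wb')); return d
def rot(d):
    o=np.array(d['orientation'],float)
    return o if o.shape==(3,3) else R.from_euler('xyz',o).as_matrix()
def ray(d,uv):
    f=240/np.tan(np.radians(d['fovy'])/2)
    v=rot(d)@np.array([(uv[0]-d['cx'])/f,(uv[1]-d['cy'])/f,1]); return np.array(d['eye'],float),v
def onz(d,uv,z):
    e,v=ray(d,uv); return e+v*(z-e[2])/v[2]
def proj(d,p):
    f=240/np.tan(np.radians(d['fovy'])/2)
    c=rot(d).T@(np.array(p,float)-np.array(d['eye'])); return np.array([d['cx']+f*c[0]/c[2],d['cy']+f*c[1]/c[2]])
def load(n): return pickle.load(open(f'pics/{n}.pkl','rb'))
E
python3 - <<'E'
from h import *
for c in('scene','side','wrist'):
    d=snap(c,c+'0'); print(c,d['fovy'],d['cx'],d['cy'],np.array(d['eye']),d['orientation'])
print(robot.current_eef_rot(),robot.current_t())
E
```

```text
scene 55.00620379865345 322.98397198694084 243.36380063280131 [-117.2319594  -239.16959498  908.89488397] [-2.43930424e+00 -1.94132532e-03 -1.04399364e+00]
side 50.11019687697898 317.3338825553149 237.92804468590913 [ -112.46831318 -1006.40351648   617.60937814] [-1.98511572  0.00488775 -0.51962383]
wrist 64.7617665241207 319.6164839914961 246.91971757317376 [133.3230157  537.69600672 384.56965876] [2.89362617e+00 1.58969532e-03 1.20790776e+00]
[-3.14023718e+00 -2.69419837e-04  2.77781995e+00] 0.15
```

View pics/scene0.png

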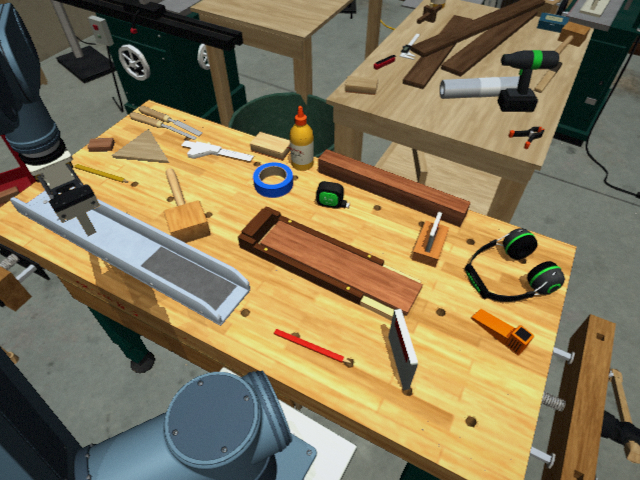

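View pics/side0.png

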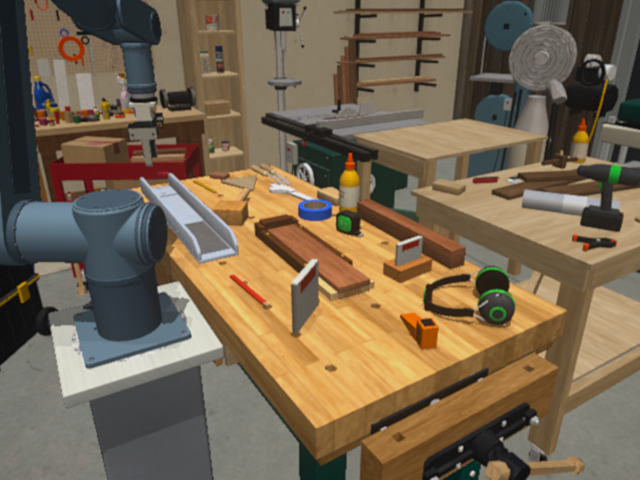

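The scene view shows two candidate plates. One stands in the rack at scene (432,235). The other is a tall free-standing plate at scene (402,350). The rack one fits the description: in a rack, sticking out about 50 mm. The jig runs from its fence at (258,228) to the notch at (385,305), and the wedge is at (500,330). I'll confirm with one enlarged crop.

```bash
python3 - <<'E'
import cv2
a=cv2.imread('pics/scene0.png')[200:395,230:550]
cv2.imwrite('pics/c1.png',cv2.resize(a,None,fx=2.5,fy=2.5,interpolation=cv2.INTER_CUBIC))
E
```

```text
(no output)
```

View pics/c1.png

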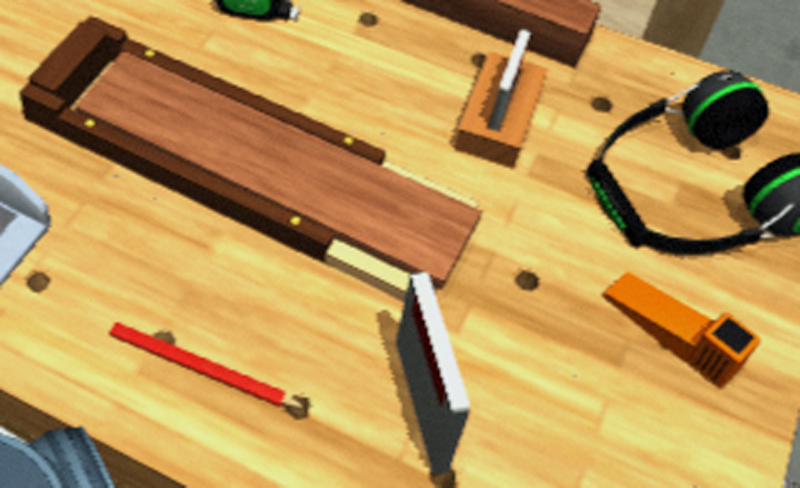

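```bash
python3 - <<'E'
from h import *
np.set_printoptions(precision=1,suppress=True)
d=load('scene0')
def p(n,u,v,z): print(n,onz(d,(230+u/2.5,200+v/2.5),z))
for n,u,v,z in [('slatnearR',480,210,36),('slatnearL',440,285,36),('fence a',92,18,50),('fence b',125,32,50),('fence c',62,95,50),('fence d',30,83,50),
 ('rack',487,53,34),('rack',545,70,34),('rack',518,152,34),('rack',460,135,34),('plate',523,32,92),('plate',505,88,92),
 ('wthin',605,293,8),('wthin',630,273,8),('wblk',712,315,52),('wblk',757,340,52),('wblkback',726,384,0),
 ('guideR end',383,152,34),('guideL end',328,245,34),('big base',440,475,0),('big base',402,370,0),('slatfar',75,108,36),('slatfar',122,53,36)]: p(n,u,v,z)
E
```

```text
slatnearR [ 531.1 -128.6   36. ]
slatnearL [ 438.4 -128.9   36. ]
fence a [544.9 313.9  50. ]
fence b [545.3 272.8  50. ]
fence c [442.1 278.6  50. ]
fence d [439.  315.3  50. ]
rack [721.8 -58.6  34. ]
rack [ 729.5 -118.9   34. ]
rack [ 614.8 -133.9   34. ]
rack [606.2 -77.3  34. ]
plate [710.5 -90.5  92. ]
plate [ 632.5 -102.3   92. ]
wthin [ 523.5 -257.5    8. ]
wthin [ 555.5 -270.4    8. ]
wblk [ 517.  -341.8   52. ]
wblk [ 512.3 -380.6   52. ]
wblkback [ 494.1 -376.7    0. ]
guideR end [549.2 -21.4  34. ]
guideL end [427.3 -24.3  34. ]
big base [ 295.7 -196.6    0. ]
big base [ 365.8 -130.3    0. ]
slatfar [443.8 265.9  36. ]
slatfar [529.4 267.1  36. ]
```

The crop confirms it. The rack plate, with its top edge at crop (523,32)–(505,88), sits in the rack at about 80 mm top width. The free plate at (440,290)–(440,475) is far larger, roughly 100 mm. The rack plate is therefore the one meant. Next I'll take close wrist views.

```bash
python3 - <<'E'
from h import *
P=np.pi
robot.move_ptp([490,250,230],[P,0,P]); d=snap('wrist','w_slot')
robot.move_ptp([490,-140,230],[P,0,P/2]); snap('wrist','w_notch')
robot.move_ptp([510,-330,230],[P,0,P/2]); snap('wrist','w_wedge')
robot.move_ptp([668,-97,230],[P,0,P+.145]); snap('wrist','w_rack')
print(robot.current_t(),robot.current_qpos())
ims=[cv2.imread(f'pics/w_{n}.png') for n in('slot','notch','wedge','rack')]
m=np.vstack([np.hstack(ims[:2]),np.hstack(ims[2:])]); cv2.imwrite('pics/m.png',cv2.resize(m,(800,600),interpolation=cv2.INTER_AREA))
E
```

```text
5.2083 [-3.09568438e-01  4.79929129e-01  1.18162430e+00 -4.22405473e-04
  1.47979373e+00 -2.02376464e+00]
```

View pics/m.png

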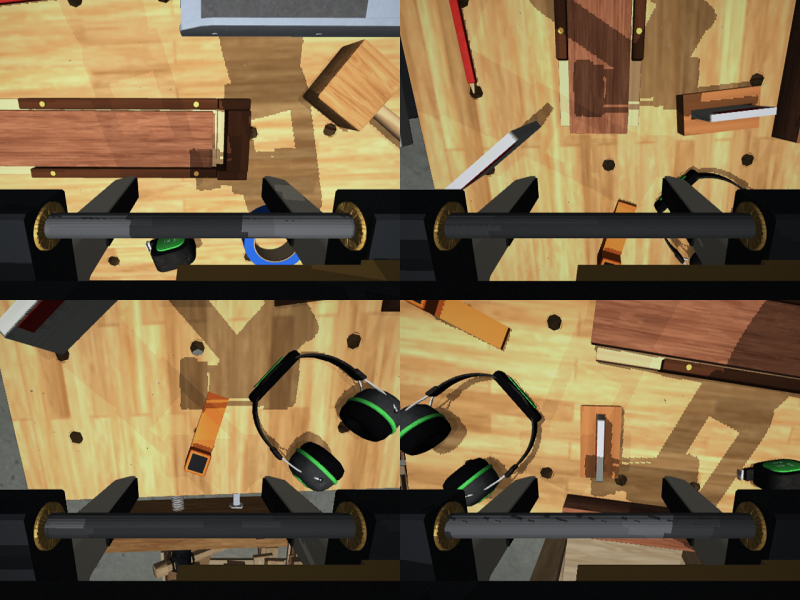

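The mosaic of four views shows these, in mosaic pixels:
- Slot at (222,138), with the fence behind it.
- Slat near end at (600,130), with the notch rails at its sides.
- Wedge from (215,395) to (198,462), close to the ear defenders.
- Plate in the rack at (600,447).

I'll enlarge these areas to pick corners.

```bash
python3 - <<'E'
import cv2,numpy as np
c={'slot':(290,145),'notch':(230,95),'wedge':(240,145),'rack':(230,155)}
t=[]
for n,(x,y) in c.items():
    a=cv2.imread(f'pics/w_{n}.png')[y:y+150,x:x+200]; t.append(cv2.resize(a,(400,300),interpolation=cv2.INTER_CUBIC))
cv2.imwrite('pics/m2.png',np.vstack([np.hstack(t[:2]),np.hstack(t[2:])]))
E
```

```text
(no output)
```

View pics/m2.png

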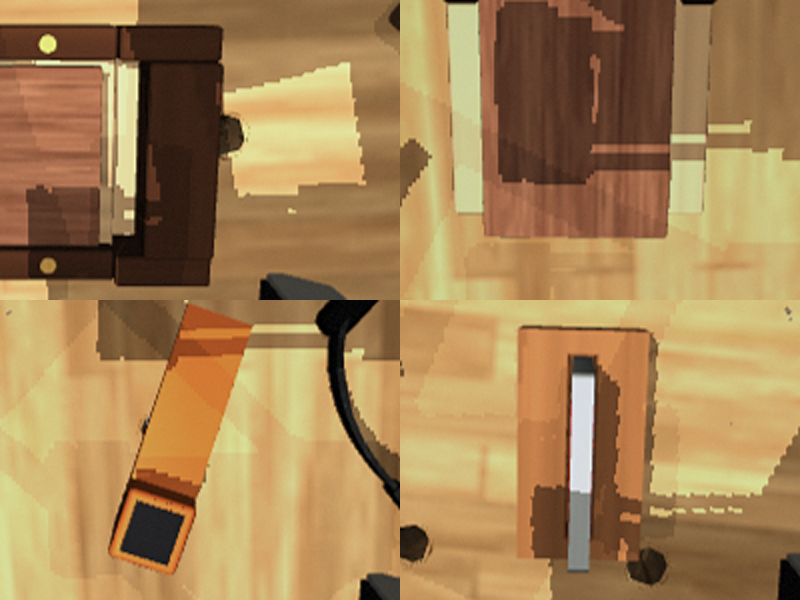

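```bash
python3 - <<'E'
from h import *
np.set_printoptions(precision=1,suppress=True)
c={'slot':(290,145,0,0),'notch':(230,95,400,0),'wedge':(240,145,0,300),'rack':(230,155,400,300)}
D={n:load('w_'+n) for n in c}
def p(n,s,u,v,z):
    x,y,a,b=c[n]; print(n,s,onz(D[n],(x+(u-a)/2,y+(v-b)/2),z))
for a in [('slot','fenceback',223,62,50),('slot','fenceback',215,258,50),('slot','fencefront',139,62,50),('slot','slatfar',103,66,36),('slot','slatfar',103,244,36),
('slot','rim',117,66,20),('slot','rim',115,235,20),('slot','blk out far',118,26,44),('slot','blk out near',117,278,44),('slot','blk front inner',139,62,44),('slot','blk back',222,26,44),
('notch','railL',456,213,20),('notch','railR',703,212,20),('notch','railRin',672,212,20),('notch','slat',485,236,36),('notch','slat',667,237,36),
('wedge','b1',128,480,52),('wedge','b2',195,500,52),('wedge','b3',176,573,52),('wedge','b4',109,551,52),('wedge','t',185,302,8),('wedge','t',253,325,8),
('rack','p',574,373,92),('rack','p',593,373,92),('rack','p',589,571,92),('rack','p',569,571,92),('rack','r',518,328,34),('rack','r',650,332,34),('rack','r',518,557,34),('rack','r',638,557,34)]: p(*a)
E
```

```text
slot fenceback [444.6 324.4  50. ]
slot fenceback [537.4 325.6  50. ]
slot fencefront [444.6 286.5  50. ]
slot slatfar [447.4 271.1  36. ]
slot slatfar [534.8 272.4  36. ]
slot rim [448.4 278.9  20. ]
slot rim [534.9 279.6  20. ]
slot blk out far [428.9 277.2  44. ]
slot blk out near [549.8 279.1  44. ]
slot blk front inner [445.  287.1  44. ]
slot blk back [428.8 324.3  44. ]
notch railL [ 430.  -120.4   20. ]
notch railR [ 553.1 -119.5   20. ]
notch railRin [ 537.6 -119.6   20. ]
notch slat [ 446.1 -129.3   36. ]
notch slat [ 533.6 -129.6   36. ]
wedge b1 [ 496.6 -336.5   52. ]
wedge b2 [ 527.9 -346.1   52. ]
wedge b3 [ 519.3 -382.2   52. ]
wedge b4 [ 487.3 -371.2   52. ]
wedge t [ 523.8 -255.8    8. ]
wedge t [ 557.9 -266.8    8. ]
rack p [ 633.2 -104.2   92. ]
rack p [632.1 -96.7  92. ]
rack p [715.7 -85.8  92. ]
rack p [716.9 -94.3  92. ]
rack r [ 622.1 -132.9   34. ]
rack r [615.  -71.2  34. ]
rack r [ 735.1 -118.6   34. ]
rack r [726.3 -58.4  34. ]
```

The measurements are consistent with the given sizes: jig length 445, rails 123, slat end 87.5, wedge 103 to 106. The next step is to grasp the plate, lift it, hover over the slot and look.

```bash
python3 - <<'E'
from h import *
P=np.pi
robot.move_linear([674.3,-95.2,120],[P,0,P+.123],speed=120)
robot.move_linear([674.3,-95.2,61],speed=60,f_stop=10)
print(robot.current_tcp_pos())
robot.move_gripper(0); print(robot.current_gripper_width()*93,robot.current_finger_force(),robot.current_contact_force())
robot.move_linear([674.3,-95.2,230],speed=100)
robot.move_ptp([489.8,285,230],[P,0,P+.006])
robot.move_linear([489.8,285,120],speed=120)
snap('wrist','w_hov'); print(robot.current_t(),robot.current_tcp_pos(),robot.current_eef_rot(),robot.current_gripper_width()*93)
E
python3 -c "
import cv2
a=cv2.imread('pics/w_hov.png');cv2.imwrite('pics/w_hovc.png',cv2.resize(a[100:400,120:520],(800,600)))"
```

```text
[674.7085288  -95.30171475  61.5404935 ]
8.994513889982871 29.998531937599182 [ 0.50307935 -0.60674714 -1.14862509]
13.1917 [490.52276044 285.21743273 120.95068333] [ 3.14098702e+00  1.76882808e-03 -3.13564837e+00] 8.827678480423206
```

View pics/w_hovc.png

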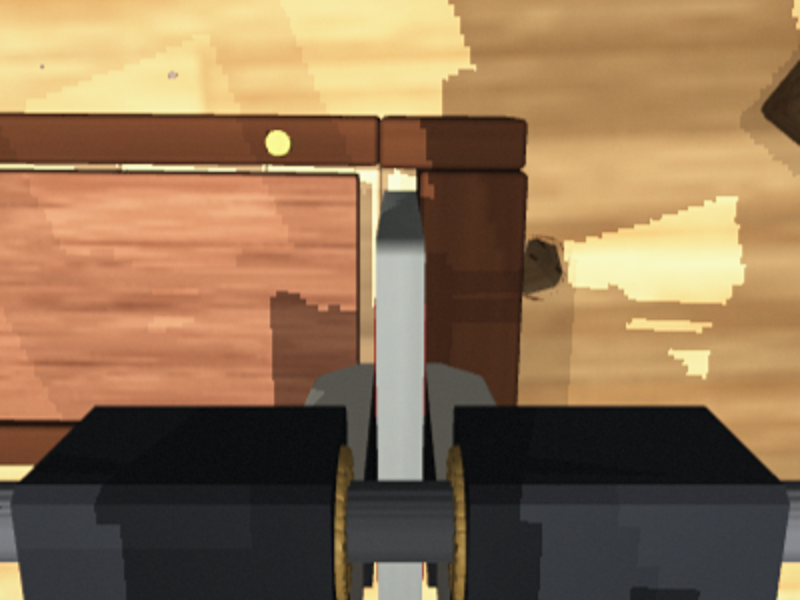

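```bash
python3 - <<'E'
from h import *
np.set_printoptions(precision=1,suppress=True)
d=load('w_hov')
for n,u,v,z in [('plate bot L',386,191,67.5),('plate bot R',415,191,67.5),('plate top L',377,250,151),('plate top R',424,250,151),('seam',380,118,44),('slot L',381,172,20),('slot R z4',418,172,4),('slotR20',418,172,20),('slotR50',419,172,50),('slot end z44',400,167,44),('slot end z4',400,168,4),('fence back',526,175,50),('fence back',518,400,50),('blk out',450,117,44),('slatfar',358,175,36),('slatfar',358,415,36)]:
  print(n,onz(d,(120+u/2,100+v/2),z))
E
```

```text
plate bot L [448.9 280.9  67.5]
plate bot R [448.8 289.3  67.5]
plate top L [450.1 280.6 151. ]
plate top R [450.  289.2 151. ]
seam [428.8 278.6  44. ]
slot L [447.7 278.3  20. ]
slot R z4 [449.1 291.7   4. ]
slotR20 [447.7 291.3  20. ]
slotR50 [445.  290.8  50. ]
slot end z44 [444.  284.9  44. ]
slot end z4 [447.7 285.    4. ]
fence back [445.7 324.1  50. ]
fence back [520.6 325.1  50. ]
blk out [428.4 300.5  44. ]
slatfar [447.3 271.1  36. ]
slatfar [532.4 270.6  36. ]
```

Hover view: the plate bottom spans y 280.9–289.3 and the slot 278.3–291.3, so it is centred to within 0.3 mm. In x it is about 1 mm off. I'll insert it.

```bash
python3 - <<'E'
from h import *
P=np.pi
print(robot.move_linear([488.9,284.9,75],speed=60,f_stop=10), robot.current_tcp_pos())
print(robot.move_linear([488.9,284.9,55],speed=25,f_stop=8), robot.current_tcp_pos(),robot.current_contact_force())
snap('wrist','w_in')
E
python3 -c "
import cv2
a=cv2.imread('pics/w_in.png');cv2.imwrite('pics/w_inc.png',cv2.resize(a[100:400,120:520],(600,450)))"
```

```text
False [489.17594614 285.02106336  75.22564957]
True [488.60162578 284.76324621  56.91345258] [ 0.07359789 -0.22710765  4.51604449]
```

View pics/w_inc.png

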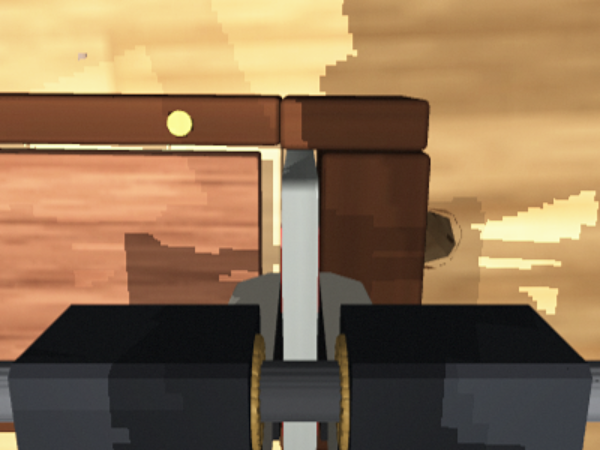

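The plate bottomed with contact at TCP z = 56.9, against 57.5 expected, and stands between fence and rim at (285–320, 150). It is seated. I'll release it, then grip the wedge, slide it in front of the notch and check its position in the hand.

```bash
python3 - <<'E'
from h import *
P=np.pi
robot.move_gripper(0.45)
robot.move_linear([488.9,284.9,190],speed=150)
snap('side','s_rel'); snap('wrist','w_rel')
robot.move_ptp([508.3,-360.5,130],[P,0,P/2-.31])
robot.move_gripper(0.65)
robot.move_linear([508.3,-360.5,40],speed=100,f_stop=8)
print(robot.move_linear([508.3,-360.5,12],speed=40,f_stop=8),robot.current_tcp_pos())
robot.move_gripper(0); print(robot.current_gripper_width()*93,robot.current_contact_force())
robot.move_linear([491.3,-251,12],[P,0,P/2+.006],speed=60,f_stop=20)
robot.sleep(.3); snap('wrist','w_pre'); print(robot.current_t(),robot.current_tcp_pos(),robot.current_eef_rot(),robot.current_contact_force())
a=cv2.imread('pics/w_pre.png'); b=cv2.imread('pics/w_rel.png')
cv2.imwrite('pics/c5.png',np.vstack([cv2.resize(a[60:310,120:520],(800,500))]))
E
```

```text
False [ 508.38012886 -360.60527556   12.05925063]
34.04440892885728 [-1.03384723  0.3149187   1.3349212 ]
24.35 [ 491.50220441 -251.17388147   12.14503644] [3.14122122e+00 1.46633296e-04 1.57654264e+00] [ 0.32833485 -1.74086995  5.60680955]
```

View pics/c5.png

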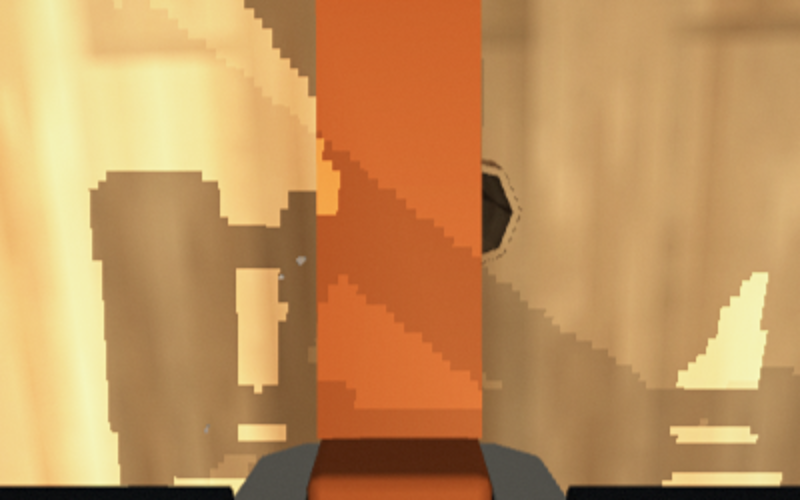

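The wedge is held straight (edges at crop x = 317 and 482) and its thin end lies further up. I'll measure the thin end and slat edge in the full image by colour.

```bash
python3 - <<'E'
from h import *
np.set_printoptions(precision=1,suppress=True)
d=load('w_pre'); im=d['img']
print('expect thin',proj(d,[491.5,-145.2,8]),'slat',proj(d,[491,-129.5,36]),'w sides at -180',proj(d,[474.5,-180,17]),proj(d,[508.5,-180,17]))
h=cv2.cvtColor(im,cv2.COLOR_BGR2HSV)
for c in(300,320,340):
    print(c,[tuple(int(k) for k in h[r,c]) for r in range(0,60,4)])
E
```

```text
expect thin [318.7  54.7] slat [317.4 -18.2] w sides at -180 [276.9 141.4] [359.4 142. ]
300 [(16, 136, 133), (16, 137, 134), (16, 133, 134), (16, 135, 134), (16, 137, 132), (16, 137, 136), (16, 137, 134), (15, 138, 137), (16, 133, 161), (16, 134, 160), (16, 133, 161), (17, 135, 161), (17, 134, 162), (16, 133, 165), (16, 135, 163)]
320 [(16, 131, 127), (16, 132, 139), (16, 131, 140), (16, 132, 137), (16, 132, 141), (16, 132, 139), (16, 130, 141), (16, 133, 140), (16, 132, 164), (16, 129, 166), (16, 130, 167), (16, 129, 168), (16, 130, 169), (17, 128, 169), (17, 128, 167)]
340 [(15, 138, 113), (16, 138, 135), (16, 137, 134), (16, 137, 134), (16, 140, 133), (16, 136, 133), (16, 138, 135), (16, 137, 134), (16, 136, 159), (16, 135, 161), (16, 135, 160), (17, 134, 164), (17, 136, 161), (16, 137, 162), (16, 132, 162)]
```

```bash
python3 - <<'E'
from h import *
np.set_printoptions(precision=1,suppress=True)
d=load('w_pre'); im=d['img']
h=cv2.cvtColor(im,cv2.COLOR_BGR2HSV)
m=((h[...,0]<14)&(h[...,1]>170)).astype(np.uint8)
r0=[int(np.argmax(m[:,c]>0)) for c in (290,320,350)]; print('thin rows',r0,[onz(d,(c,r),8) for c,r in zip((290,320,350),r0)])
for r,y in((100,0),(180,0)):
    cs=np.where(m[r])[0]; print(r,cs.min(),cs.max())
def wrow(p): return proj(d,p)
# advance to first view of slat: tcp -200 (thin end 106 ahead, at y=-94), still no contact
robot.move_linear([491.3,-195,12],speed=50,f_stop=15); robot.sleep(.3)
e=snap('wrist','w_a'); print(robot.current_tcp_pos(),robot.current_contact_force(),robot.current_t())
print('exp slat row',proj(e,[491,-129.5,36]))
cv2.imwrite('pics/c6.png',cv2.resize(e['img'][0:300,120:520],(640,480)))
E
```

```text
thin rows [59, 59, 59] [array([ 479.6, -146.9,    8. ]), array([ 492. , -146.8,    8. ]), array([ 504.4, -146.8,    8. ])]
100 278 360
180 278 360
[ 491.2 -194.6   12.1] [ 0.  -1.9  6.5] 25.9667
exp slat row [317.3 157.7]
```

View pics/c6.png

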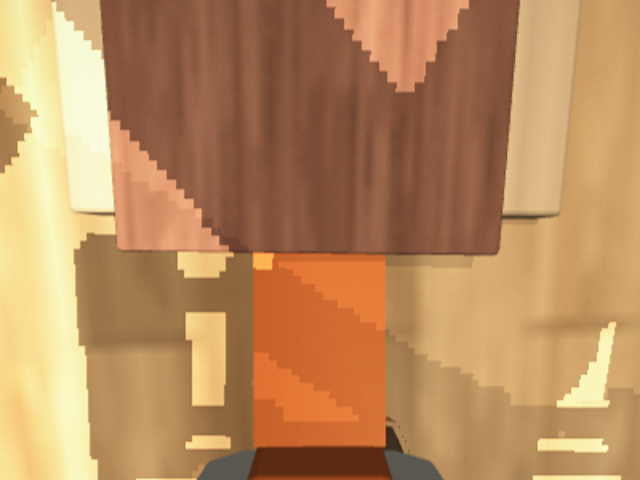

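The slat's edge is at row 157.5, which matches y = −129.5. The wedge enters the notch centred and under the slat. The wedge origin is TCP + 42.4. I'll push slowly while tracking the slat edge.

```bash
cat >> h.py <<'E'
def slat_y(d,lift=0):
    h=cv2.cvtColor(d['img'],cv2.COLOR_BGR2HSV); out=[]
    for c in (385,395,405,415):
        b=np.where(h[:240,c,0]<13)[0] if False else np.where(((h[:,c,0]<12)|(h[:,c,0]>170))[:260])[0]
        out.append(onz(d,(c,b.max()+.5),36+lift)[1] if len(b) else np.nan)
    return out
E
python3 - <<'E'
from h import *
np.set_printoptions(precision=1,suppress=True)
print(slat_y(load('w_a')))
for y in(-180,-174,-169,-165):
    s=robot.move_linear([491.0,y,12],speed=20,f_stop=20); robot.sleep(.2)
    d=snap('wrist',f'w_p{-y}'); t=robot.current_tcp_pos(); sy=np.array(slat_y(d)); yc=np.median(sy)-(t[1]+42.4)
    print(y,s,t,sy,'lift',8+(62-yc)/4-20,robot.current_contact_force(),robot.current_t())
E
```

```text
[np.float64(-129.62361346458923), np.float64(-129.59769076691046), np.float64(-129.57176760267387), np.float64(-129.54584397186687)]
-180 False [ 491.  -180.2   12.1] [-124.3 -124.3 -124.2 -124.2] lift 0.10683762378959472 [ 1.1 -5.   5.4] 27.1167
-174 False [ 491.1 -174.2   12.1] [-119.  -119.  -119.  -118.9] lift 0.3001645451770969 [-0.3 -4.8  5.4] 27.8167
-169 False [ 491.1 -169.2   12.1] [-118.9 -118.9 -118.9 -118.8] lift 1.5191933412412197 [ 0.2 -4.5  5.2] 28.4667
-165 False [ 491.1 -165.2   12.1] [-119.1 -119.1 -119.  -119. ] lift 2.5599834862886723 [-0.1 -4.7  5.5] 29.0667
```

Slat movement stopped at −119, backed by the plate, and the lift is now about 2.45 mm. Another 6 mm of travel gives 4 mm.

```bash
python3 - <<'E'
from h import *
np.set_printoptions(precision=1,suppress=True)
robot.move_linear([491.0,-158.9,12],speed=15,f_stop=20); robot.sleep(.5)
d=snap('wrist','w_f'); t=robot.current_tcp_pos(); sy=np.array(slat_y(d,4)); yc=np.median(sy)-(t[1]+42.4)
print(t,sy,'lift',8+(62-yc)/4-20,robot.current_contact_force(),robot.current_gripper_width()*93,robot.current_t())
s=snap('side','s_f'); a=snap('scene','sc_f')['img'][190:340,220:460]
b=s['img'][200:350,220:460]
cv2.imwrite('pics/c7.png',np.hstack([cv2.resize(x,(400,250),interpolation=cv2.INTER_CUBIC) for x in(a,b)]))
E
```

```text
[ 491.1 -159.2   12.1] [-118.5 -118.5 -118.4 -118.8] lift 3.912729234692147 [ 0.2 -5.4  4.9] 33.678172917041415 30.175
```

View pics/c7.png

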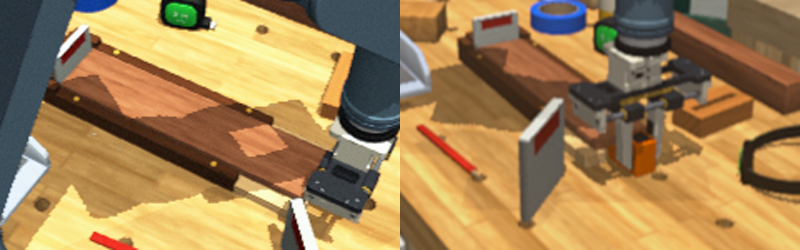

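The two views show the plate upright in the slot and the wedge gripped under the slat end. The big plate and the other objects are untouched. The lift is about 3.9 mm, so I'll hand in.

```bash
python3 -c "
from bench import robot
print(robot.hand_in())"
```

```text
the job is handed in; nothing more can be done
None
```

The job is handed in, after about 30 s of the 64 s allowed: the stop plate is seated in the jig slot and released, and the wedge is still gripped flat on the bench with the slat end resting on it, lifted about 3.9 mm (measured from the wrist camera).

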